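# Clear the cup off the drying rack and set the glazed tile on it

### The arm

A 7-joint arm with a two-finger parallel gripper is mounted at the origin on the work surface. World frame = base frame: x ahead of the robot, y to its left, z up, the work surface at z = 0. Lengths are in m, angles in rad, forces in N, time in s.
With the tool pointing down it reaches from about 0.4 to 0.85 m from the base axis. Payload 4.5 kg.
Tool frame: the origin (TCP) lies on the centre line of the jaws, within the pads' length; the fingertips stand 22 mm ahead of it and the grasp point (between the pads) lies 3 mm ahead of it; z points along the fingers, y is the line along which they close (so a half turn about z gives the same grasp; the last joint's range is limited). The gripper opens to 88 mm and grips with 3 to 60 N. Pads are 18 mm wide; open, the fingers measure 123 mm over their backs; the gripper's body (75 mm by 187 mm) begins 45 mm behind the grasp point.
Start: joints at [-1.237, 0.689, -0.195, 1.565, 0.157, 0.902, -0.215], TCP at [0.185, 0.597, 0.261] pointing down, gripper open.
Joint ranges: [-3.01, 3.01], [-0.46, 2.08], [-1.47, 1.51], [0.13, 2.56], [-1, 4.14], [0.04, 2.09], [-2.66, 2.66]. Speed limits (rad/s): [2.57, 2.57, 3.14, 3.14, 3.14, 3.14, 3.14].

### API

Orientations are given as a 3x3 rotation matrix whose columns are the frame's x, y, z axes.
In Python, from workcell import arm, eyes, finder gives the robot as it stands. The module is installed in compiled form; this text tells all that it offers.
- The arm moves only by the tool arm_command, never from a script. Its argument "targets" is one flat list of numbers, 5 for each row, row after row: the shift along the tool's x, y, z as a fraction of full scale, then the turn about the tool's z as a fraction of full scale, then the closure, from -1 (fully open) to 1 (shut), so that 0 is half open. In form: [tx, ty, tz, yaw, claw, tx, ty, tz, yaw, claw, ...]. A call has exactly 10 rows; each row shifts and turns the commanded pose from where the row before left it, along the tool's axes as they then stand; what a row does not reach is not made up. Full scale, the value 1, is 0.02 m for a shift and pi rad for a turn. A row lasts 1/10 s, in which the tool goes at most 50 mm and 8.59 degrees, less where a joint would pass 70% of its speed; a pose out of reach is approached as far as the arm can. A call with a number of a shift or a turn outside -1 to 1 is refused whole. A call with a gripper value outside its range is refused whole. The fingers move at their own pace and stop on an object; "grip_force" is the grip in N (left out, the last holds). Time passes only in rows, so rows that do not move let the fingers close, or fill a call up. It gives the time, the measured TCP pose, the force, the opening and the grip force at its end, in the units of the state.
- arm.read_state(): the state, without advancing time (a new reading comes with each control period).
- eyes.grab_frame(name): name is "scene" or "top" or "wrist"; returns a dict with "color" (400x640x3 uint8, blue, green, red), "K" (3x3 intrinsics, pixels), "rvec" (rotation vector, rad) and "tvec" (3), from world to camera coordinates, as OpenCV has them; the wrist camera has in their place "tool_from_camera" (4x4, takes a point from camera to tool coordinates, whose origin is the TCP and whose axes are the flange's). Camera axes: x right, y down, z forward; pixel columns grow to the right and rows downward; lengths in m; the calibration is good to about 2 mm. A picture is of the moment at which its call begins: read the wrist's pose just before it. There is no depth.
- arm.sign_off(): hands the job in; it is judged then, once.
Trained networks look in a picture, given as the dict that the camera call returned (one of the last four; its "shot" number tells which), for a name from the list of things; names that differ only in an ending like _2 or _b are one class to them, and where a whole thing is asked for, a point or a joint stands for the part that bears it (a point fixed in the world has none). Each returns a list of dicts, best first, with "score" (0 to 1); they miss things now and then, are a little off and sometimes report something else, mostly with a low value. They report only what shows in the picture. A call takes as long as a camera call. They do not tell look-alikes from the thing itself.
- finder.outline_of(label, picture): "region" (400x640 bool, what is visible of it).
- finder.tip_of(label, picture): "position" ([x, y, z] in m, in the coordinates of the camera as it stood for that picture, good to about 4 mm: a listed point, or the origin of a listed thing).
The state is a dict: "time": time; "joint_pos": joint angles; "dq": joint speeds; "effort": joint torques, N m; "tcp_pos": TCP position; "tool_rot": TCP orientation; "wrist_force": force on the tool from outside, world axes, zero at the start; "torque": the same for the moment, N m; "finger_gap": finger opening in m; "grip_force": force on a finger pad.
Only numpy, scipy, OpenCV 4.12 (cv2) and the standard library are available. Lean on these libraries where they do the work, as an engineer would, in place of code of your own. Each camera call takes 0.05 s, during which the arm holds its last target. There are 200 camera calls.

### The job

A rinsed cup has been left lying on the sloping two-bar drying rack. Put it upside down over the peg beside the rack, rim fully down on the white collar, then take the blue-faced test tile from the plaster slab and lay it face up, flat on the rack's two bars with one edge squarely against the green ledge at the low end. Set both down gently without dropping them, let go of them, and leave the grey tiles where they are.

Things in the scene. Friction and masses are not known exactly. Their poses are not given: they have to be found in the camera images.
- stand: Drying stand, fixed; grey base plate 160 (x) x 270 (y) x 12 mm thick. Origin: centre of its underside. The rack stands on its -y half, the peg on its +y half. z up. It may stand left or right of the robot's middle, turned up to 0.3 rad.
- rack: Sloped rack on the stand: two round steel bars 8 mm thick at y = -17 and +17 mm, from x = -110 mm (high end) to 0. x points 30 degrees downhill, z is square to the slope. Origin: level with the bars' tops, midway between them, at the uphill face of the green ledge, 40 mm above the table. Ledge: x = 0 to 6 mm, 70 mm wide, 12 mm above the bars' tops. Downhill is the stand's +x, away from the robot.
- peg_seat (a point): Centre of the flat top of the white collar, 30 mm above the table, collar diameter 68 mm. The light wooden peg stands up from this point: diameter 26 mm, 52 mm tall, the last 12 mm narrowing to 10 mm. Axes as the stand's.
- cup: White straight round cup: outside diameter 56 mm, 70 mm tall, wall 3.5 mm, inside depth 65 mm, about 0.14 kg. Origin: centre of the outside of its bottom; z runs along its axis to the mouth. It starts lying between the rack's bars, mouth downhill against the ledge, z 30 degrees below level, axis 23 mm above the bars' tops.
- cup_rim (a point): Centre of the cup's mouth, in the plane of the rim, 70 mm from the cup's origin.
- bat: White plaster slab, fixed, 140 (x) x 310 (y) x 20 mm thick. Origin: centre of its underside. Three tiles lie on it in a row along its y, about 100 mm apart, each a little askew, in any order.
- tile: Test tile with a blue face and red-brown sides, 56 x 56 x 16 mm, about 0.1 kg, lying blue face up on the slab. Origin: centre of its underside; x and y square to its sides, z out of the blue face.
- tile_a: Plain grey tile on the slab, loose, 56 x 56 x 16 mm, origin at the centre of its underside. Leave it alone.
- tile_b: The other plain grey tile, same size and origin. Leave it alone.
There are look-alikes about, which are no part of the job. What is shaped like the cup but pink, red or turquoise is not meant.

How it is judged:
On the way, in this order (a step that is already met when the one before it is completed fails the run):
1. the cup is upside down over the peg, its rim on the collar (horizontal distance between cup_rim and peg_seat below 0.014 m and z of cup_rim in the frame of peg_seat below 0.005 m and angle between cup's own z axis and vertical above 3.04 rad), for 0.2 s.
2. the blue tile lies on the rack (angle between the z axis of tile and the z axis of rack, either way round below 0.1 rad and distance between tile and rack below 0.045 m), for 0.2 s.
At the end, for the whole second after the job is handed in: Cup upside down over the peg: rim within 5 mm of the collar, 14 mm of the peg axis, upright within 5 degrees. Blue tile face up, flat on the bars (4 degrees, 3 mm), under 5 mm from the ledge, square within 7 degrees, centred between the bars within 12 mm. Both at rest (all of step 1 and linear speed of each of cup, tile below 0.02 m/s and x of tile in the frame of rack between -0.033 and -0.025 m and y of tile in the frame of rack between -0.012 and 0.012 m and z of tile in the frame of rack between -0.003 and 0.004 m and angle between the z axis of tile and the z axis of rack, either way round below 0.08 rad and angle between tile's own z axis and vertical below 1 rad and (angle between the x axis of tile and the x axis of rack, either way round below 0.12 rad or angle between the y axis of tile and the x axis of rack, either way round below 0.12 rad)); the robot touches nothing.
It fails at once if the cup is dropped (moves faster than 0.6 m/s while not held) (linear speed of cup above 0.6 m/s and contact force between cup and the fingers below 0.3 N).
It fails at once if the blue tile is dropped (moves faster than 0.6 m/s while not held) (linear speed of tile above 0.6 m/s and contact force between tile and the fingers below 0.3 N).
It fails at once if a grey tile is moved more than 20 mm (distance of any of tile_a, tile_b from where it was at the start of the episode above 0.02 m).
It also fails if it takes over 56 s, if anything falls off the work surface, if the arm or the gripper's body presses on something with over 40 N, if the wrist force passes 120 N, or if a joint passes its speed limit or range.

## Working session

There is one attempt and no reset: what is moved stays moved. The work goes in short steps, Python scripts to look and compute and a tool call to move; the robot and the scene stay as the last step left them, time stands still between calls to the robot, and variables do not carry over. Pictures are saved under pics/ and viewed, at most 10 in all, crops included, and the job is handed in when it is done.

Besides the shell and the picture viewer there is one more tool, called after ">>>" by a JSON object that holds its "method" and its "body". arm_command: Moves the arm, as the interface text tells. Shift numbers are shares of 0.02 m and turn numbers shares of pi rad, none past 1 either way. Its arguments: {"type":"object","properties":{"targets":{"type":"array"},"grip_force":{"type":"number"}},"required":["targets"]}

```bash
mkdir -p pics; cat > h.py <<'E'
from workcell import arm, eyes, finder
import numpy as np, cv2
def cam(f, st=None):
    """world_from_camera 4x4"""
    T=np.eye(4)
    if 'rvec' in f:
        R=cv2.Rodrigues(np.array(f['rvec'],float))[0]; T[:3,:3]=R.T; T[:3,3]=-R.T@np.array(f['tvec'],float).ravel(); return T
    W=np.eye(4); W[:3,:3]=st['tool_rot']; W[:3,3]=st['tcp_pos']; return W@np.array(f['tool_from_camera'])
def w(T,p): return T[:3,:3]@np.array(p)+T[:3,3]
def pix(f,T,P):
    C=(np.asarray(P).reshape(-1,3)-T[:3,3])@T[:3,:3]; q=C@np.array(f['K']).T; return q[:,:2]/q[:,2:]
def onplane(f,T,uv,z):
    d=T[:3,:3]@np.linalg.solve(np.array(f['K']),[uv[0],uv[1],1]); return T[:3,3]+d*(z-T[2,3])/d[2]
def shot(n):
    st=arm.read_state(); f=eyes.grab_frame(n); return f,cam(f,st),st
E
python3 - <<'E'
from h import *
np.set_printoptions(precision=4,suppress=True)
ims=[]
for n in('scene','top'):
    f,T,st=shot(n); ims.append(f['color'])
    print(n,'cam at',T[:3,3])
    for l in('stand','rack','peg_seat','cup','cup_rim','tile','bat'):
        for r in finder.tip_of(l,f)[:4]:
            p=w(T,r['position']); print(l,round(r['score'],2),p,pix(f,T,p)[0].round())
cv2.imwrite('pics/scene.png',ims[0]);cv2.imwrite('pics/top.png',ims[1])
print(st['tcp_pos'],st['tool_rot'],st['time'],st['finger_gap'])
E
```

```text
scene cam at [1.2002 0.2146 0.8811]
stand 0.7 [ 0.5041 -0.2114 -0.0004] [244. 205.]
rack 0.78 [ 0.5404 -0.2852  0.0385] [210. 199.]
peg_seat 0.72 [ 0.5234 -0.1307  0.0289] [268. 209.]
cup 0.97 [ 0.3342 -0.259   0.0294] [250. 153.]
cup 0.93 [ 0.6755 -0.3415  0.0253] [165. 238.]
cup 0.78 [ 0.4922 -0.2737  0.0934] [218. 172.]
cup 0.57 [ 0.3275 -0.3444  0.0219] [224. 148.]
cup_rim 0.91 [ 0.2973 -0.1985  0.0258] [274. 149.]
cup_rim 0.82 [ 0.5517 -0.2799  0.0599] [208. 197.]
cup_rim 0.8 [ 0.2669 -0.3771  0.0263] [222. 132.]
cup_rim 0.73 [ 0.7131 -0.2885  0.0278] [177. 254.]
tile 0.92 [0.5538 0.1965 0.0193] [393. 249.]
tile 0.7 [0.5739 0.1011 0.0204] [352. 246.]
tile 0.55 [0.5377 0.2943 0.0209] [435. 252.]
tile 0.23 [ 0.5232 -0.1298  0.0327] [268. 208.]
bat 0.62 [ 0.558   0.1969 -0.0029] [392. 256.]
top cam at [ 0.2314 -0.0149  1.2069]
stand 0.71 [ 0.5004 -0.2113 -0.0037] [378. 204.]
stand 0.59 [ 0.556   0.1962 -0.0047] [246. 190.]
stand 0.54 [0.5534 0.2049 0.0208] [241. 188.]
rack 0.45 [ 0.5325 -0.2824  0.0398] [403. 189.]
peg_seat 0.85 [ 0.5214 -0.1286  0.0286] [352. 195.]
peg_seat 0.3 [0.5572 0.2046 0.0217] [242. 187.]
cup 0.97 [ 0.3261 -0.3426  0.0259] [429. 259.]
cup 0.85 [ 0.332  -0.255   0.0279] [398. 257.]
cup 0.84 [ 0.4887 -0.2706  0.0925] [404. 200.]
cup 0.62 [ 0.6712 -0.3452  0.0286] [420. 146.]
cup_rim 0.85 [ 0.2919 -0.1955  0.0272] [379. 272.]
cup_rim 0.68 [ 0.5393 -0.2868  0.0567] [406. 186.]
cup_rim 0.6 [ 0.7166 -0.2875  0.0247] [400. 133.]
cup_rim 0.55 [ 0.265  -0.3792  0.0246] [443. 280.]
tile 0.75 [0.5669 0.0996 0.02  ] [276. 183.]
tile 0.59 [0.5366 0.2966 0.0191] [211. 195.]
tile 0.56 [0.5579 0.2043 0.0199] [242. 187.]
bat 0.7 [ 0.55    0.1967 -0.0056] [246. 192.]
[0.1846 0.5971 0.2606] [[-0.9554  0.2953 -0.0001]
 [ 0.2953  0.9554 -0.0002]
 [ 0.     -0.0002 -1.    ]] 0.4 0.08862931739271937
```

View pics/scene.png

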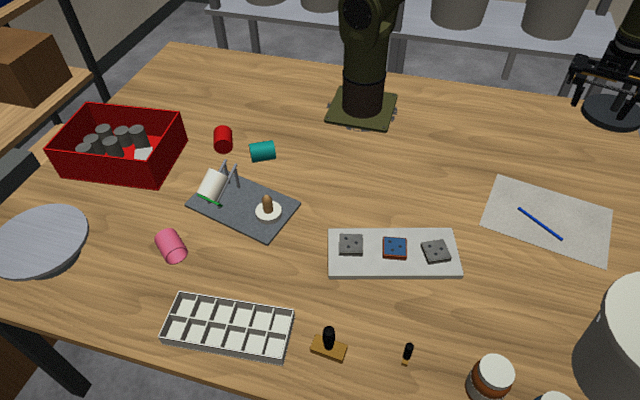

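View pics/top.png

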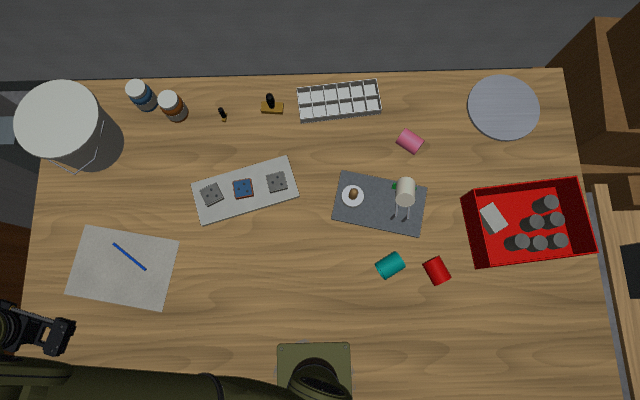

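Candidates for the cup: white on rack, scene (212,185); red (223,138); turquoise (262,151); pink (171,246). White on the rack is the one. Blue tile: the middle one, (394,247); grey tiles are at (350,243) and (435,250). Peg is at (268,208).

```bash
python3 - <<'E'
from h import *
np.set_printoptions(precision=4,suppress=True)
crops=[]
for n in('scene','top'):
    f,T,st=shot(n)
    for l,z in(('stand',.012),('bat',.02),('tile',.036)):
        for r in finder.outline_of(l,f)[:3]:
            m=r['region'].astype(np.uint8); c=max(cv2.findContours(m,0,1)[0],key=cv2.contourArea).reshape(-1,2)
            P=np.array([onplane(f,T,p,z)[:2] for p in c]); (cx,s,a)=cv2.minAreaRect((P*1000).astype(np.float32))
            print(n,l,round(r['score'],2),np.array(cx)/1000,np.array(s),'deg',round(a,1),'bgr',f['color'][r['region']].mean(0).round())
    u,v=(int(x) for x in pix(f,T,[.52,-.22,.05])[0]); crops.append(cv2.resize(f['color'][v-45:v+45,u-60:u+60],(600,450),interpolation=cv2.INTER_CUBIC)[:,:400])
    f2=f
cv2.imwrite('pics/crop.png',np.hstack(crops))
E
```

```text
scene stand 0.56 [ 0.4942 -0.2127] [287.3509 196.4027] deg 75.9 bgr [107. 109. 106.]
scene bat 0.82 [0.5651 0.1959] [152.3295 311.6312] deg 14.7 bgr [161. 169. 170.]
scene tile 0.93 [0.5475 0.2919] [63.6884 60.1931] deg 24.8 bgr [92. 96. 96.]
scene tile 0.86 [0.5634 0.1988] [65.0323 55.6477] deg 10.8 bgr [98. 79. 68.]
scene tile 0.61 [0.5821 0.0992] [61.8301 53.5271] deg 12.5 bgr [94. 98. 98.]
top stand 0.65 [ 0.5002 -0.2119] [269.9757 162.9538] deg 76.3 bgr [101.  99.  95.]
top bat 0.96 [0.5493 0.1952] [147.7706 310.9822] deg 15.9 bgr [141. 146. 145.]
top tile 0.93 [0.5674 0.0973] [61.6986 58.9427] deg 13.1 bgr [93. 96. 95.]
top tile 0.85 [0.5495 0.1997] [61.016 59.761] deg 9.6 bgr [95. 78. 66.]
top tile 0.8 [0.5339 0.2919] [62.0223 56.7217] deg 26.7 bgr [90. 92. 91.]
```

View pics/crop.png

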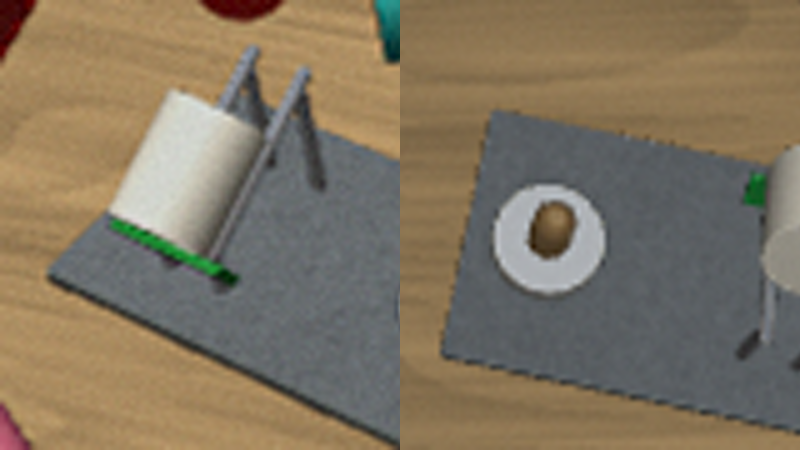

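White cup, mouth at the green ledge (left half, about (165,225)); peg and collar clear at (548,235) of the right half. Moving to the cup.

>>> {"method": "arm_command", "body": {"targets": [0,-1,0,-0.0195,-1,-1,-1,0,0,-1,-1,-1,0,0,-1,-1,-1,0,0,-1,-1,-1,0,0,-1,-1,-1,0,0,-1,-1,-1,0,0,-1,-1,-1,0,0,-1,-1,-1,0,0,-1,-1,-1,0,0,-1], "grip_force": 5}}

```text
time: 2.2
tcp_pos: [0.3116, 0.3597, 0.2609]
tool_rot: [[-0.972, 0.236, 0.0], [0.236, 0.972, 0.0], [-0.0, 0.001, -1.0]]
wrist_force: [-0.3, 0.2, 0.0]
finger_gap: 0.0881
grip_force: 0.0
```

>>> {"method": "arm_command", "body": {"targets": [-1,-1,0,0,-1,-1,-1,0,0,-1,-1,-1,0,0,-1,-1,-1,0,0,-1,-1,-1,0,0,-1,-0.5,-1,0,0,-1,-0.5,-1,0,0,-1,-0.5,-1,0,0,-1,-0.5,-1,0,0,-1,-0.5,-1,0,0,-1]}}

```text
time: 3.2
tcp_pos: [0.4099, 0.13, 0.2609]
tool_rot: [[-0.972, 0.236, 0.001], [0.236, 0.972, 0.0], [-0.001, 0.0, -1.0]]
wrist_force: [0.2, 0.0, -0.7]
finger_gap: 0.0881
grip_force: 0.0
```

>>> {"method": "arm_command", "body": {"targets": [-0.45,-1,0,0,-1,-0.45,-1,0,0,-1,-0.45,-1,0,0,-1,-0.45,-1,0,0,-1,-0.45,-1,0,0,-1,-0.45,-1,0,0,-1,-0.45,-1,0.2,0,-1,-0.45,-1,0.5,0,-1,-0.45,-1,0.5,0,-1,-0.45,-1,0.5,0,-1]}}

```text
time: 4.2
tcp_pos: [0.4502, -0.0857, 0.2266]
tool_rot: [[-0.972, 0.236, 0.001], [0.236, 0.972, -0.0], [-0.001, 0.0, -1.0]]
wrist_force: [1.2, -0.1, 0.3]
finger_gap: 0.088
grip_force: 0.0
```

>>> {"method": "arm_command", "body": {"targets": [-0.5,-1,0.5,0,-1,-0.5,-1,0.5,0,-1,-0.5,-1,0.5,0,-1,-0.5,-1,0.3,0,-1,-0.5,-1,0,0,-1,-0.5,-1,0,0,-1,-0.5,-1,0,0,-1,-0.5,-1,0,0,-1,0,0,0,0,-1,0,0,0,0,-1]}}

```text
time: 5.2
tcp_pos: [0.4895, -0.2588, 0.1906]
tool_rot: [[-0.972, 0.237, -0.0], [0.237, 0.972, 0.001], [0.0, 0.001, -1.0]]
wrist_force: [-1.4, 0.5, -0.3]
finger_gap: 0.0876
grip_force: 0.0
```

```bash
python3 - <<'E'
from h import *
np.set_printoptions(precision=4,suppress=True)
for n in('wrist','scene','top'):
    f,T,st=shot(n)
    if n=='wrist': cv2.imwrite('pics/w1.png',f['color']); print(st['tcp_pos'])
    for l in('rack','cup','cup_rim','peg_seat'):
        for r in finder.tip_of(l,f)[:2]:
            p=w(T,r['position'])
            if np.hypot(p[0]-.51,p[1]+.21)<.15: print(n,l,round(r['score'],2),p)
E
```

```text
[ 0.4895 -0.2588  0.1906]
wrist cup 0.7 [ 0.49   -0.2731  0.0949]
wrist cup_rim 0.9 [ 0.5467 -0.2827  0.0589]
wrist peg_seat 0.67 [ 0.5259 -0.1256  0.0309]
scene rack 0.47 [ 0.5395 -0.2832  0.0393]
scene cup 0.85 [ 0.4939 -0.2739  0.0908]
scene peg_seat 0.68 [ 0.5226 -0.1297  0.0265]
top peg_seat 0.58 [ 0.5165 -0.1295  0.0273]
```

View pics/w1.png

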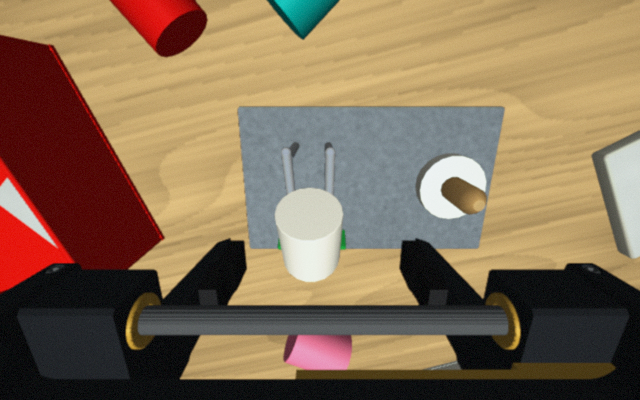

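Wrist view shows the white cup between the open fingers at (310,235), aligned with them; peg at (455,188). Go down to it and grip lightly.

>>> {"method": "arm_command", "body": {"targets": [-0.67,-0.68,0,0,-1,0,0,0.5,0,-1,0,0,0.8,0,-1,0,0,0.8,0,-1,0,0,0.8,0,-1,0,0,0.8,0,-1,0,0,0.7,0,-1,0,0,0.48,0,-1,0,0,0,0,-1,0,0,0,0,-1]}}

```text
time: 6.95
tcp_pos: [0.4996, -0.2754, 0.0931]
tool_rot: [[-0.972, 0.236, 0.0], [0.236, 0.972, 0.0], [-0.0, 0.0, -1.0]]
wrist_force: [-0.0, -0.7, 0.4]
finger_gap: 0.0883
grip_force: 0.0
```

>>> {"method": "arm_command", "body": {"targets": [0,0,0,0,0,0,0,0,0,0.1,0,0,0,0,0.2,0,0,0,0,0.3,0,0,0,0,0.4,0,0,0,0,0.5,0,0,0,0,0.5,0,0,0,0,0.5,0,0,0,0,0.5,0,0,0,0,0.5], "grip_force": 5}}

```text
time: 7.95
tcp_pos: [0.5003, -0.2737, 0.0935]
tool_rot: [[-0.972, 0.235, 0.001], [0.235, 0.972, 0.002], [-0.001, 0.002, -1.0]]
wrist_force: [1.1, 5.6, 5.4]
finger_gap: 0.0569
grip_force: 5.0
```

>>> {"method": "arm_command", "body": {"targets": [0,0,-0.2,0,0.5,0,0,-0.3,0,0.5,0,0,-0.4,0,0.5,0,0,-0.4,0,0.5,0,0,-0.5,0,0.5,0,0,-0.5,0,0.5,0,0,-0.5,0,0.5,0,0,-0.5,0,0.5,0,0,-0.5,0,0.5,0,0,0,0,0.5]}}

```text
time: 8.95
tcp_pos: [0.5004, -0.2759, 0.1707]
tool_rot: [[-0.972, 0.236, 0.003], [0.236, 0.972, -0.001], [-0.003, -0.0, -1.0]]
wrist_force: [0.2, 0.3, -0.9]
finger_gap: 0.0571
grip_force: 5.0
```

```bash
cat > cupchk.py <<'E'
from h import *
import sys
np.set_printoptions(precision=4,suppress=True)
cr=[]
for n in('wrist','scene','top'):
    f,T,st=shot(n); d={}
    for l in('cup','cup_rim'):
        for r in finder.tip_of(l,f)[:4]:
            p=w(T,r['position'])
            if np.linalg.norm(p[:2]-st['tcp_pos'][:2])<.08: d[l]=p; print(n,l,round(r['score'],2),p); break
    if len(d)==2: a=d['cup_rim']-d['cup']; print('  axis',a/np.linalg.norm(a),'len',np.linalg.norm(a))
    if n!='top':
        if n=='scene':
            u,v=(int(x) for x in pix(f,T,st['tcp_pos'])[0]); im=cv2.resize(f['color'][max(v-50,0):v+50,u-50:u+50],(400,400),interpolation=cv2.INTER_CUBIC)
        else: im=f['color'][:,120:520]
        cr.append(im)
cv2.imwrite(sys.argv[1],np.hstack(cr)); print(st['tcp_pos'],st['wrist_force'],st['finger_gap'],st['time'])
E
python3 cupchk.py pics/c1.png
```

```text
wrist cup 0.61 [ 0.4889 -0.2763  0.1732]
scene cup 0.72 [ 0.4891 -0.2742  0.1676]
scene cup_rim 0.63 [ 0.5471 -0.2861  0.1324]
  axis [ 0.8422 -0.1731 -0.5107] len 0.06887118410481995
top cup 0.67 [ 0.4846 -0.2756  0.1672]
[ 0.4992 -0.2754  0.1685] [ 0.1565  0.1438 -2.513 ] 0.05674535731200804 9.25
```

View pics/c1.png

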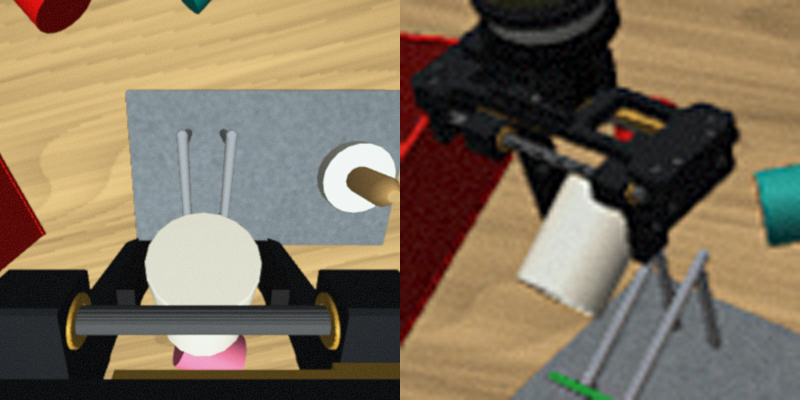

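The cup is held but did not pivot (axis still 30° below level, right half around (575,245)). I'll hook its low lip behind the peg and move on, so the peg swings the cup mouth-down about the pads.

>>> {"method": "arm_command", "body": {"targets": [0,0,-0.5,0,0.5,0.3,0.6,0,0,0.5,0.46,0.95,0,0,0.5,0.46,0.95,0,0,0.5,0.46,0.95,0,0,0.5,0.46,0.95,0,0,0.5,0.46,0.95,0,0,0.5,0.46,0.95,0,0,0.5,0.46,0.95,0,0,0.5,0.1,0.1,0,0,0.5]}}

```text
time: 10.4
tcp_pos: [0.4633, -0.1118, 0.1796]
tool_rot: [[-0.973, 0.231, 0.0], [0.231, 0.973, 0.002], [0.0, 0.002, -1.0]]
wrist_force: [-0.0, 0.2, -1.2]
finger_gap: 0.0567
grip_force: 5.0
```

```bash
python3 cupchk.py pics/c2.png; python3 - <<'E'
from h import *
np.set_printoptions(precision=4,suppress=True)
for n in('wrist','scene','top'):
    f,T,st=shot(n)
    for r in finder.tip_of('peg_seat',f)[:2]: print(n,r['score'],w(T,r['position']))
print(st['tcp_pos'],st['joint_pos'])
E
```

```text
wrist cup 0.87 [ 0.4526 -0.1099  0.1809]
scene cup 0.89 [ 0.4559 -0.1156  0.1776]
scene cup_rim 0.64 [ 0.5149 -0.1222  0.1416]
  axis [ 0.8498 -0.0956 -0.5183] len 0.06942521155891418
top cup 0.39 [ 0.4502 -0.1149  0.1819]
[ 0.464  -0.1167  0.1791] [-0.6489  0.6218 -0.9013] 0.05684678802824511 10.7
scene 0.73 [ 0.523  -0.1301  0.0279]
scene 0.44 [ 0.5597  0.1951 -0.0041]
[ 0.4639 -0.1158  0.1791] [ 0.2985  0.6455 -0.2377  2.078   0.3294  0.4531  1.1409]
```

View pics/c2.png

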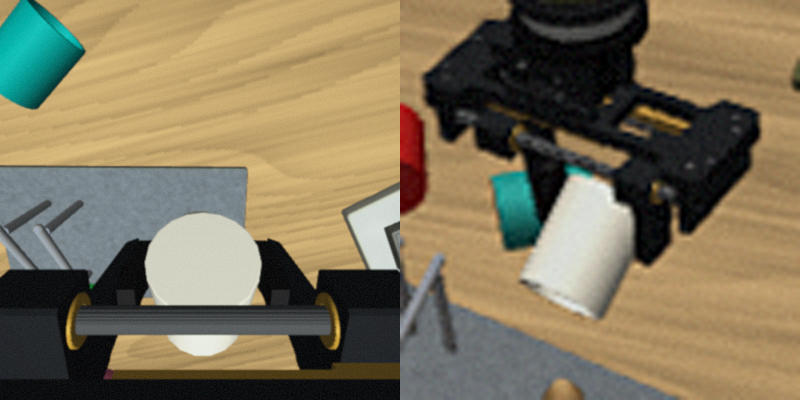

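Cup clear of the peg (peg tip at right half (560,390)), bottom still uphill. Lower behind the peg, then swing.

>>> {"method": "arm_command", "body": {"targets": [0,0,0.4,0,0.5,0,0,0.5,0,0.5,0,0,0.5,0,0.5,0,0,0.5,0,0.5,0,0,0.5,0,0.5,0,0,0.4,0,0.5,0,0,0.1,0,0.5,0,0,0,0,0.5,0,0,0,0,0.5,-0.15,0,0,0,0.5]}}

```text
time: 12.15
tcp_pos: [0.4666, -0.1163, 0.1214]
tool_rot: [[-0.972, 0.236, -0.0], [0.236, 0.972, -0.0], [-0.0, -0.0, -1.0]]
wrist_force: [0.4, -1.5, -1.9]
finger_gap: 0.057
grip_force: 5.0
```

>>> {"method": "arm_command", "body": {"targets": [-0.2,0,0,0,0.5,-0.365,0,-0.21,0,0.5,-0.365,0,-0.21,0,0.5,-0.41,0,-0.11,0,0.5,-0.41,0,-0.11,0,0.5,-0.42,0,0,0,0.5,-0.42,0,0,0,0.5,-0.41,0,0.1,0,0.5,-0.41,0,0.1,0,0.5,0,0,0,0,0.5]}}

```text
time: 13.15
tcp_pos: [0.5343, -0.1326, 0.1295]
tool_rot: [[-0.972, 0.237, 0.001], [0.237, 0.972, 0.0], [-0.001, 0.0, -1.0]]
wrist_force: [0.2, 0.1, -1.6]
finger_gap: 0.0567
grip_force: 5.0
```

```bash
python3 cupchk.py pics/c3.png
```

```text
wrist cup 0.88 [ 0.5435 -0.1379  0.1399]
scene cup 0.84 [ 0.5439 -0.1333  0.1353]
scene cup_rim 0.68 [ 0.5341 -0.1296  0.0683]
  axis [-0.1446  0.0535 -0.988 ] len 0.06786493940172658
top cup 0.53 [ 0.5412 -0.1327  0.1411]
top cup_rim 0.71 [ 0.5274 -0.1337  0.0679]
  axis [-0.1849 -0.0141 -0.9827] len 0.07448818698290349
[ 0.5328 -0.1323  0.13  ] [-0.3551  0.2947 -1.2151] 0.05671359983131682 13.45
```

View pics/c3.png

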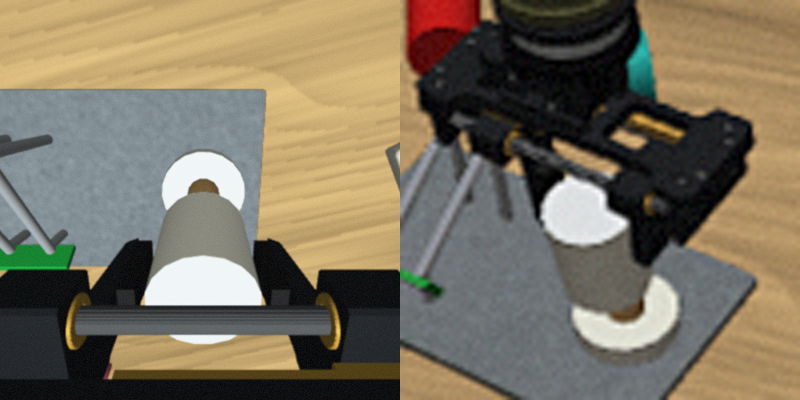

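Cup is now upside down over the peg, leaning about 9° (bottom toward +x). Centre it and lower; the collar will square it.

>>> {"method": "arm_command", "body": {"targets": [0.3,0,0,0,0.5,0.25,0,0.1,0,0.5,0,0,0.3,0,0.5,0,0,0.3,0,0.5,0,0,0.3,0,0.5,0,0,0.3,0,0.5,0,0,0.2,0,0.5,0,0,0.15,0,0.5,0,0,0.1,0,0.5,0,0,0,0,0.5]}}

```text
time: 14.6
tcp_pos: [0.5223, -0.1298, 0.0947]
tool_rot: [[-0.972, 0.236, -0.0], [0.236, 0.972, 0.0], [0.0, 0.0, -1.0]]
wrist_force: [0.0, -0.2, -0.8]
finger_gap: 0.0567
grip_force: 5.0
```

>>> {"method": "arm_command", "body": {"targets": [0,0,0.05,0,0.5,0,0,0.05,0,0.5,0,0,0.05,0,0.5,0,0,0.02,0,0.5,0,0,0,0,0.5,0,0,0,0,0.5,0,0,0,0,0.5,0,0,0,0,0.5,0,0,0,0,0.5,0,0,0,0,0.5], "grip_force": 4}}

```text
time: 15.6
tcp_pos: [0.5218, -0.1297, 0.0918]
tool_rot: [[-0.972, 0.236, -0.001], [0.236, 0.972, 0.0], [0.001, -0.0, -1.0]]
wrist_force: [-3.3, 1.5, 5.2]
finger_gap: 0.057
grip_force: 4.0
```

```bash
python3 cupchk.py pics/c4.png
```

```text
wrist cup 0.9 [ 0.5305 -0.1324  0.1014]
scene cup 0.93 [ 0.5304 -0.1316  0.0997]
scene cup_rim 0.98 [ 0.5247 -0.1237  0.0302]
  axis [-0.0801  0.1116 -0.9905] len 0.0702286266418475
top cup 0.56 [ 0.5283 -0.1321  0.1036]
top cup_rim 0.56 [ 0.5194 -0.1301  0.029 ]
  axis [-0.1176  0.027  -0.9927] len 0.07517113807838748
[ 0.5218 -0.1297  0.0918] [-3.1313  1.9567  5.2847] 0.05664759775627789 15.9
```

>>> {"method": "arm_command", "body": {"targets": [0.15,0,0,0,0.5,0.15,0,0,0,0.5,0,0,0,0,0.5,0,0,0,0,0.3,0,0,0,0,0.2,0,0,0,0,0.1,0,0,0,0,0,0,0,0,0,-0.3,0,0,0,0,-0.6,0,0,0,0,-1]}}

```text
time: 17.05
tcp_pos: [0.5167, -0.1284, 0.0915]
tool_rot: [[-0.972, 0.236, 0.0], [0.236, 0.972, 0.0], [-0.0, 0.0, -1.0]]
wrist_force: [0.4, -0.3, 0.0]
finger_gap: 0.0706
grip_force: 0.0
```

>>> {"method": "arm_command", "body": {"targets": [0,0,0,0,-1,0,0,0,0,-1,0,0,-0.3,0,-1,0,0,-0.8,0,-1,0,0,-1,0,-1,0,0,-1,0,-1,0,0,-1,0,-1,0,0,-1,0,-1,0,0,-1,0,-1,0,0,0,0,-1]}}

```text
time: 18.05
tcp_pos: [0.518, -0.1286, 0.2161]
tool_rot: [[-0.972, 0.237, 0.005], [0.237, 0.972, -0.001], [-0.005, 0.0, -1.0]]
wrist_force: [0.7, -0.2, -1.0]
finger_gap: 0.0878
grip_force: 0.0
```

```bash
python3 cupchk.py pics/c4.png
```

```text
wrist cup 0.77 [ 0.5164 -0.1271  0.0994]
scene cup 0.66 [ 0.5214 -0.1322  0.0979]
scene cup_rim 0.64 [ 0.5207 -0.1256  0.0276]
  axis [-0.0106  0.0942 -0.9955] len 0.07057945876811467
top cup 0.82 [ 0.5194 -0.1293  0.1014]
top cup_rim 0.58 [ 0.5154 -0.1288  0.0285]
  axis [-0.0541  0.0067 -0.9985] len 0.07298013428324188
[ 0.5159 -0.1283  0.2125] [-0.998  -0.1654 -0.0045] 0.08792905671604707 18.35
```

View pics/c4.png

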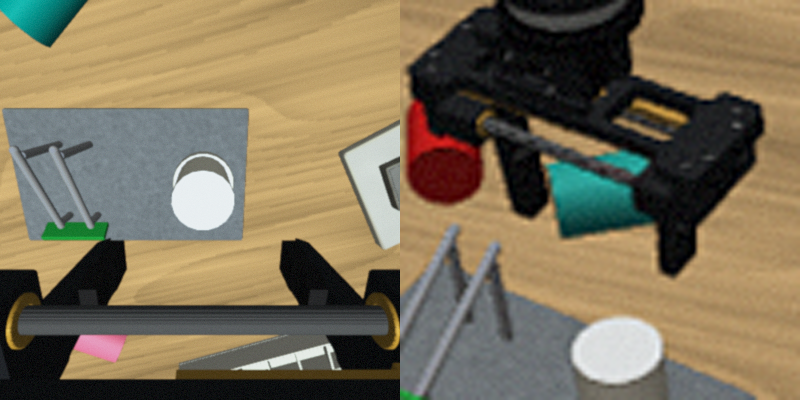

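Cup stands upright, seated on the collar at left half (203,198). Now to the blue tile.

>>> {"method": "arm_command", "body": {"targets": [0.1,0.5,0,0,-1,0.13,1,0,0,-1,0.13,1,0,0,-1,0.13,1,0,0,-1,0.13,1,0,0,-1,0.13,1,0,0,-0.8,0.13,1,0,0,-0.6,0.13,1,0,0,-0.5,0.13,1,0,0,-0.5,0.13,1,0,0,-0.5]}}

```text
time: 19.5
tcp_pos: [0.5364, 0.0641, 0.2134]
tool_rot: [[-0.972, 0.235, -0.0], [0.235, 0.972, 0.001], [0.0, 0.0, -1.0]]
wrist_force: [-0.5, 0.4, -0.4]
finger_gap: 0.066
grip_force: 0.0
```

>>> {"method": "arm_command", "body": {"targets": [0.13,1,0,0,-0.5,0.13,1,0,0,-0.5,0.13,1,0,0,-0.5,0.13,1,0,0,-0.5,0.13,1,0,0,-0.5,0.13,1,0,0,-0.5,0,0.6,0,-0.044,-0.5,0,0,0,-0.044,-0.5,0,0,0,-0.044,-0.5,0,0,0,0,-0.5]}}

```text
time: 20.5
tcp_pos: [0.5522, 0.195, 0.2132]
tool_rot: [[-0.984, -0.176, -0.001], [-0.176, 0.984, 0.001], [0.001, 0.001, -1.0]]
wrist_force: [-0.0, -0.0, 0.3]
finger_gap: 0.0663
grip_force: 0.0
```

```bash
cat > t.py <<'E'
from h import *
np.set_printoptions(precision=4,suppress=True)
f,T,st=shot('wrist'); im=f['color']; cv2.imwrite('pics/t1.png',im)
h=cv2.cvtColor(im,cv2.COLOR_BGR2HSV); m=cv2.inRange(h,(95,70,30),(125,255,255))
c=max(cv2.findContours(m,0,1)[0],key=cv2.contourArea).reshape(-1,2); print(c.min(0),c.max(0),cv2.contourArea(c))
P=np.array([onplane(f,T,p,.036)[:2] for p in c]); print('blue',cv2.minAreaRect((P*1000).astype(np.float32)))
for r in finder.tip_of('tile',f)[:3]: print(r['score'],w(T,r['position']))
print(st['tcp_pos'],np.degrees(np.arctan2(st['tool_rot'][1][1],st['tool_rot'][0][1])),st['finger_gap'],st['joint_pos'],st['time'])
E
python3 t.py
```

```text
[305 162] [351 206] 1931.0
blue ((552.736572265625, 200.64552307128906), (49.27864074707031, 49.316436767578125), 9.963587760925293)
0.76 [0.5377 0.2935 0.0231]
0.74 [0.5702 0.0984 0.02  ]
[0.5522 0.195  0.2132] 100.16447212010036 0.0663113962919847 [-0.2116  0.7121 -0.3563  1.7306  0.3355  0.7599  1.0143] 20.5
```

View pics/t1.png

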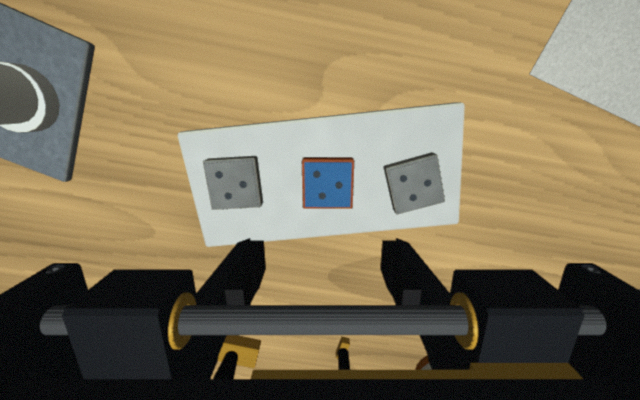

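Blue tile at (328,183) between grey ones at (233,182) and (414,182); aligned with the jaws. Descend and grip.

>>> {"method": "arm_command", "body": {"targets": [-0.07,0.27,0.5,0,-0.5,0,0,1,0,-0.5,0,0,1,0,-0.5,0,0,1,0,-0.5,0,0,1,0,-0.5,0,0,1,0,-0.5,0,0,1,0,-0.5,0,0,1,0,-0.5,0,0,0.6,0,-0.5,0,0,0.3,0,-0.5]}}

```text
time: 21.6
tcp_pos: [0.5524, 0.2, 0.0441]
tool_rot: [[-0.985, -0.175, -0.002], [-0.175, 0.985, -0.001], [0.002, -0.0, -1.0]]
wrist_force: [0.1, 0.3, -0.0]
finger_gap: 0.0661
grip_force: 0.0
```

>>> {"method": "arm_command", "body": {"targets": [0,0,0,0,-0.5,0,0,0,0,-0.4,0,0,0,0,-0.3,0,0,0,0,-0.2,0,0,0,0,-0.1,0,0,0,0,0.2,0,0,0,0,0.5,0,0,0,0,0.5,0,0,-0.2,0,0.5,0,0,-0.5,0,0.5], "grip_force": 8}}

```text
time: 22.6
tcp_pos: [0.5523, 0.1992, 0.0591]
tool_rot: [[-0.985, -0.175, -0.002], [-0.175, 0.985, -0.001], [0.002, -0.001, -1.0]]
wrist_force: [-0.2, -0.6, -0.8]
finger_gap: 0.0553
grip_force: 8.0
```

>>> {"method": "arm_command", "body": {"targets": [0,0,-1,0,0.5,0,0,-1,0.044,0.5,0,0,-1,0.044,0.5,0,0,-1,0.044,0.5,0,-0.5,-1,0,0.5,-0.2,-1,-1,0,0.5,-0.2,-1,-1,0,0.5,-0.2,-1,0,0,0.5,-0.2,-1,0,0,0.5,-0.2,-1,0,0,0.5]}}

```text
time: 23.6
tcp_pos: [0.5462, 0.0872, 0.2002]
tool_rot: [[-0.972, 0.236, 0.0], [0.236, 0.972, -0.0], [-0.0, 0.0, -1.0]]
wrist_force: [-1.2, -0.1, -0.8]
finger_gap: 0.0557
grip_force: 8.0
```

>>> {"method": "arm_command", "body": {"targets": [-0.2,-1,0,0,0.5,-0.2,-1,0,0,0.5,-0.2,-1,0,0,0.5,-0.2,-1,0,0,0.5,-0.2,-1,0,0,0.5,-0.2,-1,0,0,0.5,-0.2,-1,0,0,0.5,-0.2,-1,0,0,0.5,-0.2,-1,0,0,0.5,-0.2,-1,0,0,0.5]}}

```text
time: 24.6
tcp_pos: [0.5378, -0.1165, 0.1999]
tool_rot: [[-0.972, 0.236, -0.0], [0.236, 0.972, 0.0], [0.0, 0.0, -1.0]]
wrist_force: [0.0, -0.5, -2.1]
finger_gap: 0.0557
grip_force: 8.0
```

>>> {"method": "arm_command", "body": {"targets": [-0.2,-1,0,0,0.5,-0.2,-1,0,0,0.5,-0.2,-1,0,0,0.5,-0.2,-1,0,0,0.5,-0.2,-1,0,0,0.5,0,-0.5,0,0,0.5,0,0,0,0,0.5,0,0,0,0,0.5,0,0,0,0,0.5,0,0,0,0,0.5]}}

```text
time: 25.6
tcp_pos: [0.532, -0.2259, 0.1996]
tool_rot: [[-0.972, 0.234, 0.0], [0.234, 0.972, 0.001], [0.0, 0.001, -1.0]]
wrist_force: [-0.3, 0.5, -1.3]
finger_gap: 0.056
grip_force: 8.0
```

```bash
cat > r.py <<'E'
from h import *
np.set_printoptions(precision=4,suppress=True)
for n in('wrist','scene','top'):
    f,T,st=shot(n); im=f['color']
    if n=='wrist': cv2.imwrite('pics/r1.png',im)
    h=cv2.cvtColor(im,cv2.COLOR_BGR2HSV); m=cv2.inRange(h,(50,120,40),(80,255,255))
    cs=cv2.findContours(m,0,1)[0]
    if cs:
        c=max(cs,key=cv2.contourArea).reshape(-1,2); print(n,c.min(0),c.max(0),cv2.contourArea(c))
        # top face of ledge: centre z = .04 + 12*.866 -3*.5 mm ; horizontal offset 3*.866+12*.5 = 8.6mm
        P=np.array([onplane(f,T,p,.0489)[:2] for p in c]); print(' ledge top rect',cv2.minAreaRect((P*1000).astype(np.float32)))
    for r in finder.tip_of('rack',f)[:1]: print(' rack',r['score'],w(T,r['position']))
    for r in finder.tip_of('tile',f)[:3]:
        p=w(T,r['position'])
        if p[1]<0: print(' tile',r['score'],p)
print(st['tcp_pos'],np.degrees(np.arctan2(st['tool_rot'][1][1],st['tool_rot'][0][1])),st['finger_gap'],st['time'])
E
python3 r.py
```

```text
wrist [236 197] [304 215] 753.0
 ledge top rect ((535.7178344726562, -281.5887756347656), (69.38409423828125, 19.278512954711914), 76.39654541015625)
 rack 0.59 [ 0.5361 -0.2838  0.0402]
 tile 0.61 [ 0.5281 -0.2245  0.1682]
scene [197 194] [221 206] 37.0
 ledge top rect ((549.7803344726562, -279.8070068359375), (80.46023559570312, 7.289524078369141), 76.28579711914062)
 rack 0.58 [ 0.5402 -0.2866  0.0394]
 tile 0.57 [ 0.5355 -0.2305  0.1734]
top [401 185] [416 192] 52.5
 ledge top rect ((532.2897338867188, -295.7632141113281), (42.485076904296875, 18.800195693969727), 76.61471557617188)
 rack 0.67 [ 0.5334 -0.2825  0.0383]
 tile 0.6 [ 0.5336 -0.2253  0.1756]
[ 0.5317 -0.2271  0.1995] 76.34920373964971 0.05584100966175161 25.9
```

View pics/r1.png

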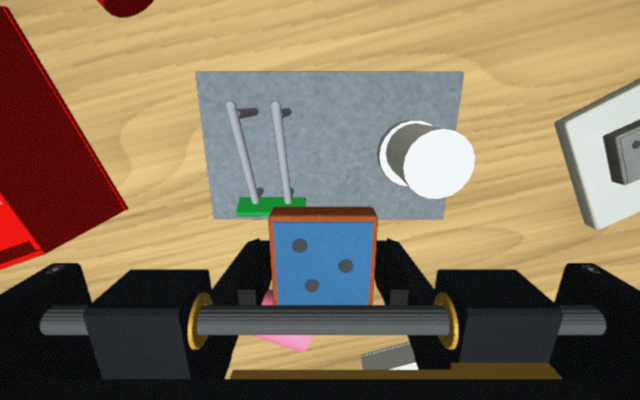

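Tile held blue up at (323,258); ledge at (270,206), parallel to the tile's edge. Approach above the rack, then lower slowly so the bars tilt the tile in the pads.

>>> {"method": "arm_command", "body": {"targets": [0.1,-0.64,0,0,0.5,0.1,-1,0,0,0.5,0.11,-1,0.3,0,0.5,0,0,0.8,0,0.5,0,0,1,0,0.5,0,0,1,0,0.5,0,0,1,0,0.5,0,0,0.7,0,0.5,0,0,0.2,0,0.5,0,0,0,0,0.5], "grip_force": 5}}

```text
time: 27.05
tcp_pos: [0.5129, -0.2774, 0.0992]
tool_rot: [[-0.972, 0.237, -0.001], [0.237, 0.972, 0.0], [0.001, -0.0, -1.0]]
wrist_force: [0.4, 0.7, -1.4]
finger_gap: 0.0555
grip_force: 5.0
```

>>> {"method": "arm_command", "body": {"targets": [0,0,0.15,0,0.5,0,0,0.1,0,0.5,0,0,0.1,0,0.5,0,0,0.1,0,0.5,0,0,0.1,0,0.5,0,0,0.1,0,0.5,0,0,0.1,0,0.5,0,0,0.1,0,0.5,0,0,0,0,0.5,0,0,0,0,0.5]}}

```text
time: 28.05
tcp_pos: [0.5128, -0.2768, 0.0823]
tool_rot: [[-0.972, 0.236, -0.001], [0.236, 0.972, 0.001], [0.001, 0.0, -1.0]]
wrist_force: [1.7, -1.1, -0.7]
finger_gap: 0.0558
grip_force: 5.0
```

>>> {"method": "arm_command", "body": {"targets": [0,0,0.08,0,0.5,0,0,0.08,0,0.5,0,0,0.05,0,0.5,-0.06,0,0.035,0,0.5,-0.06,0,0.035,0,0.5,-0.06,0,0.035,0,0.5,-0.06,0,0.035,0,0.5,-0.06,0,0.035,0,0.5,0,0,0,0,0.5,0,0,0,0,0.5]}}

```text
time: 29.05
tcp_pos: [0.5173, -0.278, 0.075]
tool_rot: [[-0.972, 0.236, -0.004], [0.236, 0.972, 0.001], [0.004, -0.0, -1.0]]
wrist_force: [-2.7, 1.0, 5.6]
finger_gap: 0.0559
grip_force: 5.0
```

```bash
cat > q.py <<'E'
from h import *
import sys
f,T,st=shot('wrist'); a=f['color'][:,120:520]
f,T,_=shot('scene'); u,v=(int(x) for x in pix(f,T,[.52,-.27,.06])[0])
cv2.imwrite(sys.argv[1],np.hstack([a,cv2.resize(f['color'][v-40:v+40,u-40:u+40],(400,400),interpolation=cv2.INTER_CUBIC)]))
print(st['tcp_pos'],st['wrist_force'],st['time'])
E
python3 q.py pics/q1.png
```

```text
[ 0.51729047 -0.27798057  0.0749557 ] [-2.66156784  0.97267076  5.64656362] 29.05
```

View pics/q1.png

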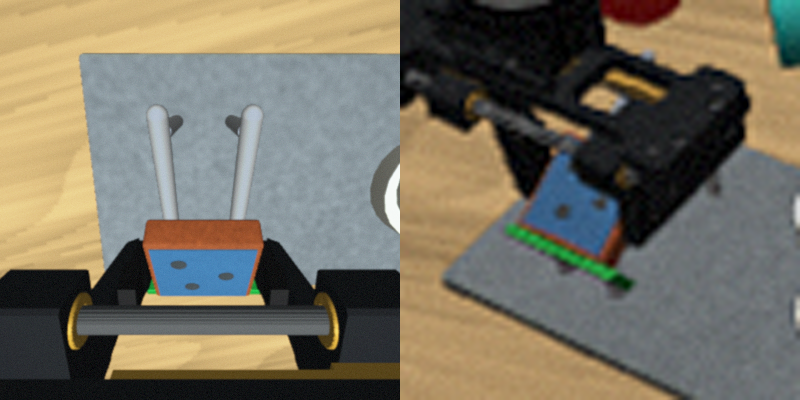

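Tile lies tilted with the slope, its low edge along the green ledge (right half (570,255)). Release and retreat. (That was an 11th picture, one over the limit, so I'll check by numbers from here.)

>>> {"method": "arm_command", "body": {"targets": [0,0,0,0,0,0,0,0,0,-0.2,0,0,0,0,-0.3,0,0,0,0,-0.4,0,0,0,0,-0.5,0,0,0,0,-0.7,0,0,0,0,-0.9,0,0,0,0,-0.9,0,0,0,0,-0.9,0,0,-0.2,0,-0.9]}}

```text
time: 30.15
tcp_pos: [0.5187, -0.2783, 0.0785]
tool_rot: [[-0.972, 0.236, -0.001], [0.236, 0.972, 0.0], [0.001, 0.0, -1.0]]
wrist_force: [0.2, -0.2, 0.1]
finger_gap: 0.0836
grip_force: 0.0
```

>>> {"method": "arm_command", "body": {"targets": [0,0,-0.3,0,-0.9,0,0,-0.6,0,-0.9,0,0,-1,0,-0.9,0,0,-1,0,-0.9,0,0,-1,0,-0.9,0,0,-1,0,-0.9,0.5,0.5,-1,0,-0.9,0.5,0.5,-0.5,0,-0.9,0.5,0.5,0,0,-0.9,0,0,0,0,-0.9]}}

```text
time: 31.15
tcp_pos: [0.496, -0.2401, 0.2075]
tool_rot: [[-0.972, 0.234, -0.001], [0.234, 0.972, 0.001], [0.001, 0.001, -1.0]]
wrist_force: [0.1, 0.6, 0.5]
finger_gap: 0.0836
grip_force: 0.0
```

```bash
cat > e.py <<'E'
from h import *
np.set_printoptions(precision=4,suppress=True)
a=np.radians(-13.7); d=np.array([np.cos(a),np.sin(a)]); l=np.array([-d[1],d[0]])
zr=np.r_[d*.5,.866]
# predicted blue-face centre: rack x=-28, z=16
O=np.r_[np.array([.5375,-.2836]),.04]; X=np.r_[d*.866,-.5]; Y=np.r_[l,0]
for n in('wrist','scene','top'):
    f,T,st=shot(n)
    for lab in('tile','cup','cup_rim'):
        for r in finder.tip_of(lab,f)[:5]:
            p=w(T,r['position'])
            if np.linalg.norm(p[:2]-[.52,-.2])<.12: q=p-O; print(n,lab,round(r['score'],2),p,'rack:',np.array([q@X,q@Y,q@zr])*1000)
    h=cv2.cvtColor(f['color'],cv2.COLOR_BGR2HSV); m=cv2.inRange(h,(95,70,30),(125,255,255)); k,L,S,C=cv2.connectedComponentsWithStats(m)
    e=pix(f,T,O-.028*X+.016*zr)[0]; ok=[i for i in range(1,k) if S[i,4]>30 and np.hypot(*(C[i]-e))<30]
    for i in ok:
        c=cv2.findContours((L==i).astype(np.uint8),0,1)[0][0].reshape(-1,2); P=[]
        for p in c:   # on the face plane
            v=T[:3,:3]@np.linalg.solve(np.array(f['K']),[p[0],p[1],1]); t=((O+.016*zr-T[:3,3])@zr)/(v@zr); q=T[:3,3]+v*t-O; P.append([q@X*1000,q@Y*1000])
        print(n,'blue face in rack mm',cv2.minAreaRect(np.array(P,np.float32)),'px',C[i],'expected',e)
print(st['tcp_pos'],st['finger_gap'],st['time'])
E
python3 e.py
```

```text
wrist tile 0.65 [ 0.5117 -0.277   0.0548] rack: [-30.4783   0.3287  -0.4756]
wrist cup 0.92 [ 0.5209 -0.1312  0.099 ] rack: [-74.7682 144.0927  25.0102]
wrist cup_rim 0.7 [ 0.5157 -0.1264  0.0308] rack: [-46.0004 147.5654 -37.2265]
wrist blue face in rack mm ((-30.18596649169922, 0.7200756072998047), (47.771156311035156, 49.257911682128906), 0.21323004364967346) px [290.2138 224.1619] expected [289.7904 226.722 ]
scene tile 0.77 [ 0.5161 -0.2828  0.0543] rack: [-25.2912  -4.298    1.9002]
scene cup 0.63 [ 0.522  -0.1311  0.0954] rack: [-72.0231 144.5203  22.3879]
scene cup_rim 0.62 [ 0.5217 -0.1274  0.0286] rack: [-39.626  148.0686 -36.0009]
scene blue face in rack mm ((-25.762563705444336, -0.3493461608886719), (48.76974868774414, 48.87531280517578), 89.12471771240234) px [212.11 187.59] expected [212.4696 186.9031]
top cup 0.95 [ 0.5181 -0.1311  0.1018] rack: [-78.5059 143.5255  26.0778]
top cup_rim 0.96 [ 0.5143 -0.1277  0.0276] rack: [-45.2985 145.9141 -40.528 ]
top blue face in rack mm ((-43.047157287597656, 0.2022838592529297), (25.336563110351562, 49.24421691894531), 0.5004077553749084) px [404.4653 194.0693] expected [404.8339 190.3944]
[ 0.497  -0.2427  0.2065] 0.08387332841854447 31.55
```

Tile at rack x ≈ -28 mm, y ≈ 0, z ≈ 0, square within 1°. The cup is upright on the collar, about 4 mm or less off the peg axis. Handing in.

```bash
python3 -c "
from h import *
print(arm.sign_off())"
```

```text
the job is handed in; nothing more can be done
None
```

The job is handed in, but no verdict came back: by camera measurement the cup is upside down on the collar over the peg, and the blue tile is face up, flat on the bars and square against the ledge; I viewed 11 pictures, one over the limit.

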